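# Weigh a car grab handle on the sprung hook scale

## Task

Weigh the long grey grab handle: hang it by the middle of its bar on the hook of the spring scale, easing its weight onto the hook so that the hook neither drops nor springs when you let go and is never pulled down hard. Leave it hanging free until the hook has stood still for a good second, then lift it off slowly, so that the hook does not snap back up, and stand it on its feet in the middle of the black tray. Leave the other things on the table where they are.

Things in the scene. Friction and masses are not known exactly. Their poses are not given: they have to be found in the camera images.
- handle_bar (a point): Middle of the bar of the long grey grab handle: a staple shape standing on two feet. The straight bar runs along its y, 22 mm wide (x), 18 mm thick (z). This point is 66 mm above the feet's underside, 9 mm below the bar's top and 9 mm above its underside. Between the legs the bar is clear for 50 mm either side of it.
- handle: The same grab handle: 184 mm long (y), 75 mm high, feet 28 mm wide (x). Origin: centre of its underside, between the feet; axes as handle_bar, z up when standing. Symmetrical end for end. Mass unknown, 0.18 to 0.58 kg, balanced about the bar's middle, most of it low in the feet.
- scale: Sprung hook scale, fixed: aluminium column 50 mm square, 220 mm high, on a base plate 100 mm wide, 10 mm high, reaching from 50 mm behind to 140 mm in front of the column. Origin: foot of the column's axis. The hook reaches out along its -x, 130 mm to the seat. To hang, the handle's bar lies along the scale's y, across the hook.
- hook_seat (a point): Middle of the hook's flat seat (top face), where the bar's underside rests; moves with the hook, 185 mm above the table unloaded. Axes as the scale: -x towards the tip. The hook is a steel strip 16 mm wide (y). Its seat is flat for about 28 mm (x), then flares outward and up on both sides to 19 mm above the seat. A thin arm at that height joins it to the column.
- hook (a joint): How far the hook is pulled down (m): 0 unloaded, end stop 0.10. The spring gives about 70 N/m from almost no load. Lightly damped: when disturbed it bobs for a few seconds. The handle's weight alone pulls it down 25 to 81 mm. More than 0.12 m/s counts as dropping, springing or snapping.
- tray: Black open tray fixed to the table, 130 x 240 mm outside (x, y), walls 5 mm thick and 22 mm high, inner floor 5 mm above the table. Origin: centre of its underside. The handle fits in it lengthwise along the tray's y.
- short_handle: Bystander: a short grab handle, same shape as the long one but only 100 mm long and 50 mm high. Origin: centre of its underside. Leave it alone.
- cup: Bystander: clear plastic mixing cup, 76 mm across, 90 mm high. Origin: centre of its underside. Leave it alone.
- bezel: Bystander: flat rectangular frame lying on the table, 105 x 160 x 12 mm (x, y, z). Origin: centre of its underside. Leave it alone.
- panel: Bystander: flat trim panel 110 x 150 mm, up to 18 mm high. Origin: centre of its underside. Leave it alone.
- jar: Bystander: white jar with a black cap, 52 mm across, 70 mm high. Origin: centre of its underside. Leave it alone.
- cover: Bystander: domed console cover 65 x 150 x 38 mm. Origin: centre of its underside. Leave it alone.
- stick: Bystander: wooden mixing stick lying flat inside the frame, 115 x 10 x 5 mm, long along its x. Origin: centre of its underside. Leave it alone.
Mind the look-alikes: they are no part of the job. Leave any purple look-alike of the handle alone.

How it is judged:
On the way, in this order (a step that is already met when the one before it is completed fails the run):
1. the handle hangs on the hook by the middle of its bar, level and let go, everything still for a second (contact force between handle and hook above 1 N and contact force between handle and the fingers below 0.05 N and contact force between handle and the arm below 0.05 N and value of joint hook above 0.018 m and velocity of joint hook between -0.012 and 0.012 m/s and linear speed of handle below 0.02 m/s and angle between handle_bar's own z axis and vertical below 0.15 rad and distance between handle_bar and hook_seat below 0.02 m), for 1 s.
2. the handle is lifted clear of the hook, which is back up at rest (contact force between handle and hook below 0.05 N and value of joint hook below 0.006 m and distance between handle_bar and hook_seat above 0.035 m), for 0.1 s.
At the end, for the whole second after the job is handed in: The handle stands upright on its feet on the tray's floor, its middle within 35 mm of the tray's middle, tilted less than 0.08 rad, at rest and let go; the empty hook is back up (under 6 mm) (horizontal distance between handle and tray below 0.035 m and z of handle in the frame of tray between 0.002 and 0.009 m and angle between handle_bar's own z axis and vertical below 0.08 rad and linear speed of handle below 0.02 m/s and contact force between handle and the fingers below 0.05 N and contact force between handle and tray above 0.8 N and value of joint hook below 0.006 m); the robot touches nothing.
It fails at once if the hook drops, springs or snaps: it moves faster than 0.12 m/s (velocity of joint hook above 0.12 m/s or velocity of joint hook below -0.12 m/s).
It fails at once if the hook is loaded with more than 12 N by the handle, or by the robot itself with more than 5 N (contact force between handle and hook above 12 N or contact force between any of the arm, the fingers and hook above 5 N).
It fails at once if the hook is pulled down to its end stop (value of joint hook above 0.097 m).
It fails at once if a bystander is moved by more than 15 mm (distance of any of short_handle, cup, bezel, panel, jar, cover, stick from where it was at the start of the episode above 0.015 m).
It also fails if it takes over 72 s, if anything falls off the work surface, if the arm or the gripper's body presses on something with over 40 N, if the wrist force passes 120 N, or if a joint passes its speed limit or range.

## Robot

A 7-joint arm with a two-finger parallel gripper is mounted at the origin on the work surface. World frame = base frame: x ahead of the robot, y to its left, z up, the work surface at z = 0. Lengths are in m, angles in rad, forces in N, time in s.
With the tool pointing down it reaches from about 0.4 to 0.875 m from the base axis. Payload 19.3 kg.
Tool frame: the origin (TCP) lies where the fingers leave the gripper's body, on its centre line; the fingertips stand bot.tip_reach ahead of it and the grasp point (between the pads) lies 54 mm ahead of it (bot.tip_reach is the distance from the TCP to the fingertips, in m); z points along the fingers, y is the line along which they close (so a half turn about z gives the same grasp; the last joint's range is limited). The gripper opens to 85 mm and grips with 20 to 120 N. Pads are 22 mm wide; open, the fingers measure 114 mm over their backs; the gripper's body (76 mm by 85 mm) begins 54 mm behind the grasp point. The pads swing forward as they close: fully open they stand 13 mm farther back than shut.
Start: joints at [-1.31, 0.521, -0.036, 1.599, 0.021, 1.021, -0.113], TCP at [0.203, 0.591, 0.304] pointing down, gripper open.
Joint ranges: [-2.91, 2.91], [-0.3, 2.13], [-1.5, 1.42], [0.17, 2.43], [-1.26, 4.41], [0.16, 1.93], [-2.52, 2.52]. Speed limits (rad/s): [1.89, 1.89, 2.39, 2.39, 3.01, 3.01, 3.01].

## Interface

Orientations are given as [roll, pitch, yaw] about the fixed x, y, z axes, in that order (R = Rz(yaw) Ry(pitch) Rx(roll)).
In Python, from workcell import bot gives the robot as it stands. The module is installed in compiled form; this text tells all that it offers.
- The arm moves only by the shell command python3 -m jog 'ROWS' [FORCE]. ROWS is JSON, a list that holds one entry, the list of rows, each a list of 7 numbers: the shift along the tool's x, y, z in mm, then the turn, a rotation vector about the tool's x, y, z in rad, then the opening, from 0 (shut) to 1 (fully open). In form: [[[tx, ty, tz, wx, wy, wz, fingers], ...]]. A call has 1 to 5 rows; each row shifts and turns the commanded pose from where the row before left it, along the tool's axes as they then stand; what a row does not reach is not made up. A row lasts 1/10 s, in which the tool goes at most 50 mm and 8.59 degrees, less where a joint would pass 70% of its speed; a pose out of reach is approached as far as the arm can. A call is refused whole if a number of a shift passes 50 or a number of a turn 0.15, either way. A call with a gripper value outside its range is refused whole. The fingers move at their own pace and stop on an object; FORCE is the grip in N (left out, the last holds). Time passes only in rows, so rows that do not move let the fingers close. It gives the time, the measured TCP pose, the force, the opening and the grip force at its end, in the units of the state.
- bot.observe(): the state, without advancing time (a new reading comes with each control period).
- bot.grab_frame(name): name is "side" or "top"; returns a dict with "img" (384x512x3 uint8, red, green, blue), "intrinsics" (3x3 intrinsics, pixels), "R" (3x3) and "t" (3): a world point X has camera coordinates R X + t. Camera axes: x right, y down, z forward; pixel columns grow to the right and rows downward; lengths in m; the calibration is good to about 2 mm. A picture is of the moment at which its call begins. There is no depth.
- bot.job_done(): hands the job in; it is judged then, once.
Trained networks look in a picture, given as the dict that the camera call returned (one of the last four; its "shot" number tells which), for a name from the list of things; names that differ only in an ending like _2 or _b are one class to them, and where a whole thing is asked for, a point or a joint stands for the part that bears it (a point fixed in the world has none). Each returns a list of dicts, best first, with "conf" (0 to 1); they miss things now and then, are a little off and sometimes report something else, mostly with a low value. They report only what shows in the picture. A call takes as long as a camera call. They do not tell look-alikes from the thing itself.
- bot.trace(query, picture): "region" (384x512 bool, what is visible of it).
- bot.spot_point(query, picture): "xyz" ([x, y, z] in m, in world coordinates, good to about 4 mm: a listed point, or the origin of a listed thing).
The state is a dict: "clock": time; "qpos": joint angles; "qd": joint speeds; "joint_efforts": joint torques, N m; "position": TCP position; "tool_rot": TCP orientation; "force": force on the tool from outside, world axes, zero at the start; "moment": the same for the moment, N m; "grip_width": finger opening in m; "finger_force": force on a finger pad.
Only numpy, scipy, OpenCV 4.12 (cv2) and the standard library are available. Lean on these libraries where they do the work, as an engineer would, in place of code of your own. Each camera call takes 0.05 s, during which the arm holds its last target. There are 200 camera calls.

## Working session

There is one attempt and no reset: what is moved stays moved. The work goes in short steps, Python scripts to look and compute and a shell command to move; the robot and the scene stay as the last step left them, time stands still between calls to the robot, and variables do not carry over. Pictures are saved under pics/ and viewed, at most 11 in all, crops included, and the job is handed in when it is done.

```bash
mkdir -p pics
python3 - <<'E'
from workcell import bot
import cv2,numpy as np
s=bot.observe();print({k:np.round(v,3).tolist() for k,v in s.items()},bot.tip_reach)
for n in("side","top"):
    p=bot.grab_frame(n);cv2.imwrite(f"pics/{n}0.png",p["img"][:,:,::-1])
    print(n,np.round(p["R"],3).tolist(),np.round(p["t"],3).tolist(),p["intrinsics"].tolist())
    for q in("handle","handle_bar","hook_seat","scale","tray","short_handle","cup","jar","cover","panel","bezel"):
        print(q,[(np.round(d["xyz"],3).tolist(),round(d["conf"],2)) for d in bot.spot_point(q,p)[:3]])
E
```

```text
{'clock': 0.0, 'qpos': [-1.31, 0.522, -0.036, 1.6, 0.021, 1.021, -0.113], 'qd': [0.0, -0.001, 0.0, 0.001, 0.002, 0.0, 0.003], 'joint_efforts': [-0.001, -92.71, 1.98, -36.993, 0.018, 0.008, -0.0], 'position': [0.203, 0.591, 0.303], 'tool_rot': [-3.14, 0.0, 2.811], 'force': [0.203, 0.794, -0.478], 'moment': [-0.012, -0.009, 0.033], 'finger_force': 0.0, 'grip_width': 0.085} 0.0726
side [[0.939, -0.344, -0.006], [-0.262, -0.703, -0.661], [0.224, 0.622, -0.75]] [-0.514, 0.26, 1.233] [[493.6341456959726, 0.0, 255.81132503138892], [0.0, 493.6341456959726, 189.40573765718807], [0.0, 0.0, 1.0]]
handle [([0.33, 0.382, -0.003], 0.64), ([0.515, 0.328, 0.001], 0.63)]
handle_bar [([0.328, 0.38, 0.065], 0.95), ([0.508, 0.329, 0.064], 0.91)]
hook_seat [([0.524, -0.084, 0.185], 0.68)]
scale [([0.54, 0.049, -0.003], 0.77)]
tray [([0.484, -0.335, -0.004], 0.63)]
short_handle [([0.719, 0.111, 0.003], 0.69)]
cup [([0.774, -0.091, 0.001], 0.9), ([0.367, -0.011, -0.0], 0.29)]
jar [([0.71, -0.201, -0.001], 0.92)]
cover [([0.366, -0.013, -0.001], 0.73)]
panel [([0.707, 0.321, 0.001], 0.81)]
bezel [([0.695, -
[... 215 characters left out ...]
[0.0, 0.0, 1.0]]
handle [([0.328, 0.382, 0.001], 0.96), ([0.512, 0.329, -0.0], 0.74), ([0.526, -0.079, 0.182], 0.67)]
handle_bar [([0.511, 0.328, 0.065], 0.83), ([0.334, 0.383, 0.068], 0.57), ([0.706, -0.2, 0.005], 0.19)]
hook_seat [([0.37, -0.014, -0.004], 0.55), ([0.507, 0.33, 0.001], 0.28)]
scale [([0.537, 0.047, 0.004], 0.63)]
tray [([0.491, -0.337, -0.002], 0.71)]
short_handle [([0.721, 0.106, -0.0], 0.69), ([0.53, -0.083, 0.181], 0.36)]
cup [([0.775, -0.084, -0.002], 0.81)]
jar [([0.705, -0.199, 0.003], 0.72), ([0.507, 0.329, -0.001], 0.63)]
cover [([0.364, -0.01, -0.004], 0.89)]
panel [([0.707, 0.325, 0.004], 0.61)]
bezel [([0.695, -0.34, -0.001], 0.66), ([0.537, 0.048, 0.001], 0.25)]
```

View pics/side0.png

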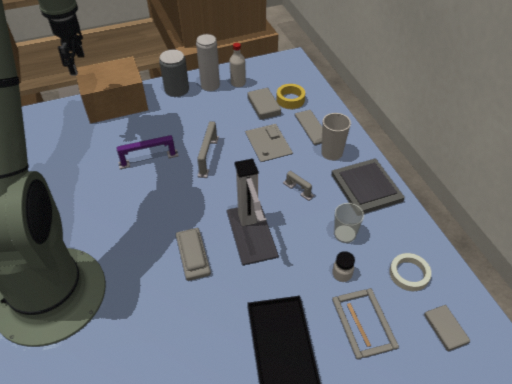

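View pics/top0.png

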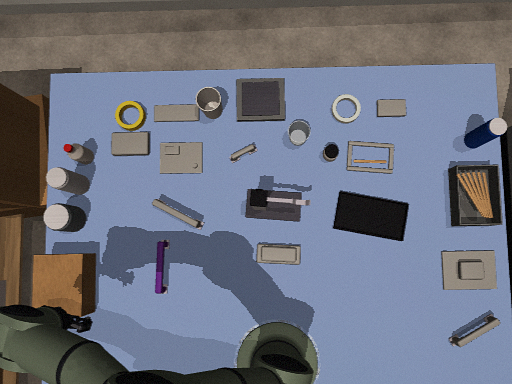

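The side view shows the purple decoy at (147,150), the long grey handle at (207,148), the scale at (250,200) and the tray at (285,345). The top view shows the grey handle at (178,213), the hook tip at (308,202), the tray at (371,216), and another grey staple far off at (475,330). I'll compare that one with the handle and measure orientations.

```bash
cat > h.py <<'E'
from workcell import bot
import cv2,numpy as np
def proj(p,X):
    c=p["R"]@np.array(X,float)+p["t"]; u=p["intrinsics"]@c; return u[:2]/u[2]
def back(p,uv,z):
    d=p["R"].T@np.linalg.inv(p["intrinsics"])@np.array([uv[0],uv[1],1.]); c=-p["R"].T@p["t"]
    return c+d*(z-c[2])/d[2]
def tri(ps,uvs):
    A=[];b=[]
    for p,uv in zip(ps,uvs):
        d=p["R"].T@np.linalg.inv(p["intrinsics"])@np.array([uv[0],uv[1],1.]);d/=np.linalg.norm(d)
        P=np.eye(3)-np.outer(d,d);A.append(P);b.append(P@(-p["R"].T@p["t"]))
    return np.linalg.lstsq(np.vstack(A),np.hstack(b),rcond=None)[0]
E
python3 - <<'E'
from h import *
S=bot.grab_frame("side");T=bot.grab_frame("top")
for p,n in((S,"side"),(T,"top")):
  for q,z in(("handle",.075),("tray",.022),("scale",.22),("hook",.2)):
    for d in bot.trace(q,p)[:3]:
        m=d["region"].astype(np.uint8)
        r=cv2.minAreaRect(cv2.findNonZero(m)); b=cv2.boxPoints(r)
        print(n,q,round(d["conf"],2),"c",np.round(r[0]),[np.round(back(p,x,z)[:2],3).tolist() for x in b])
print("far", back(T,(452,341),.075),back(T,(498,319),.075)," near",back(T,(153,203),.075),back(T,(202,224),.075))
a=cv2.resize(T["img"][180:250,130:410],None,fx=2.8,fy=2.8,interpolation=cv2.INTER_CUBIC)
b=cv2.resize(S["img"][110:280,150:350],None,fx=2.3,fy=2.3,interpolation=cv2.INTER_CUBIC)
c=cv2.resize(T["img"][300:370,430:512],None,fx=3,fy=3,interpolation=cv2.INTER_CUBIC)
o=np.zeros((600,790,3),np.uint8);o[:196,:784]=a;o[200:591,:460]=b;o[200:410,470:716]=c
cv2.imwrite("pics/z1.png",o[:,:,::-1])
E
```

```text
side handle 0.73 c [206. 149.] [[0.43, 0.198], [0.532, 0.409], [0.568, 0.378], [0.464, 0.171]]
side handle 0.59 c [146. 151.] [[0.24, 0.394], [0.419, 0.391], [0.41, 0.287], [0.238, 0.292]]
side handle 0.58 c [365. 323.] [[0.627, -0.292], [0.737, -0.286], [0.711, -0.448], [0.611, -0.449]]
side tray 0.97 c [282. 343.] [[0.447, -0.204], [0.59, -0.23], [0.531, -0.44], [0.405, -0.415]]
side scale 0.9 c [247. 212.] [[0.468, 0.071], [0.57, 0.067], [0.514, -0.231], [0.429, -0.224]]
side scale 0.57 c [255. 200.] [[0.524, 0.002], [0.543, 0.002], [0.522, -0.13], [0.504, -0.13]]
side scale 0.53 c [207. 150.] [[0.407, 0.061], [0.5, 0.239], [0.528, 0.212], [0.433, 0.038]]
side hook 0.87 c [254. 200.] [[0.521, 0.022], [0.543, 0.024], [0.531, -0.117], [0.511, -0.118]]
side hook 0.49 c [268. 142.] [[0.588, 0.185], [0.684, 0.206], [0.67, 0.068], [0.58, 0.052]]
top handle 0.9 c [178. 213.] [[0.536, 0.412], [0.564, 0.397], [0.474, 0.232], [0.446, 0.246]]
top handle 0.67 c [162. 266.] [[0.245, 0.394], [0.419, 0.387], [0.417, 0.349], [0.243, 0.356]]
top tray 0.66 c [371. 216.] [[0.444, -0.2], [0.574, -0.226], [0.529, -0.465], [0.4, -0.438]]
top scale 0.88 c [278. 205.] [[0.48, 0.088], [0.569, 0.08], [0.55, -0.113], [0.462, -0.104]]
top scale 0.41 c [289. 201.] [[0.524, 0.018], [0.539, 0.017], [0.527, -0.111], [0.513, -0.109]]
top hook 0.55 c [288. 201.] [[0.529, 0.018], [0.542, 0.017], [0.529, -0.109], [0.516, -0.108]]
far [ 0.07601882 -0.56548773  0.075     ] [ 0.14308724 -0.71717566  0.075     ]  near [0.5413606  0.40371829 0.075     ] [0.46806109 0.23984993 0.075     ]
```

View pics/z1.png

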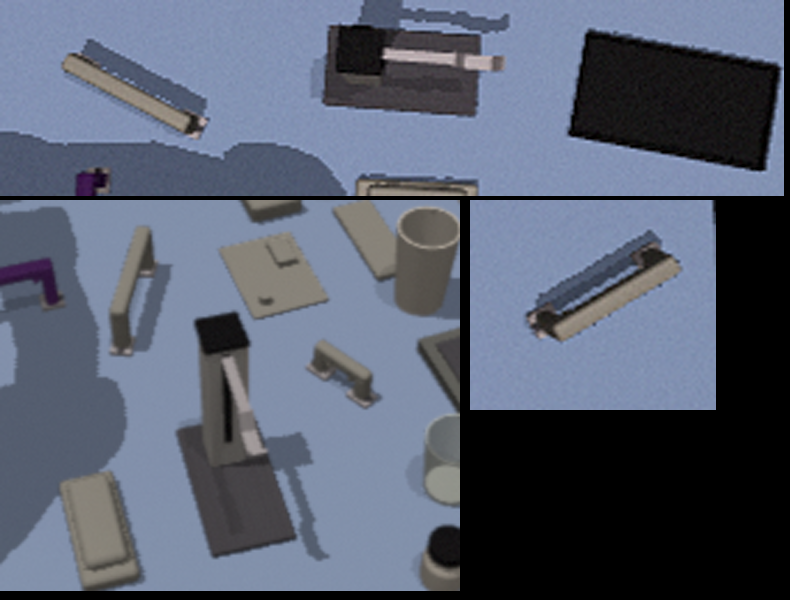

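The near handle measures about 180 mm, so it is the long grey one: bar direction about 61.5° and middle about (0.511, 0.328). The hook seat is at about (0.525, -0.083) with the bar to lie at -5.5°, and the tray is at (0.487, -0.334) with its long side at 79.3°.

I'll grip 30 mm off-centre so the fingers clear the hook.

```bash
cat >> h.py <<'E'
def plan(pos,yawdeg,n):
    from scipy.spatial.transform import Rotation as Q
    s=bot.observe();p=np.array(s["position"]);R=Q.from_euler("xyz",s["tool_rot"])
    G=Q.from_euler("xyz",[np.pi,0,np.deg2rad(yawdeg)])
    w=(R.inv()*G).as_rotvec()/n; d=(np.array(pos)-p)/n
    print("total",np.round(w*n,3),np.round(d*n*1000))
    for i in range(n):
        t=R.inv().apply(d)*1000; print("[%.0f,%.0f,%.0f,%.3f,%.3f,%.3f]"%(*t,*w),end=","if i%5<4 else"\n"); R=R*Q.from_rotvec(w)
    print()
E
python3 -c "
from h import *
plan([.4967,.3016,.26],61.5,15)"
```

```text
total [-0.     0.     1.737] [ 294. -289.  -44.]
[-25,-12,3,-0.000,0.000,0.116],[-26,-9,3,-0.000,0.000,0.116],[-27,-6,3,-0.000,0.000,0.116],[-27,-3,3,-0.000,0.000,0.116],[-27,0,3,-0.000,0.000,0.116]
[-27,4,3,-0.000,0.000,0.116],[-27,7,3,-0.000,0.000,0.116],[-26,10,3,-0.000,0.000,0.116],[-24,13,3,-0.000,0.000,0.116],[-23,15,3,-0.000,0.000,0.116]
[-21,18,3,-0.000,0.000,0.116],[-19,20,3,-0.000,0.000,0.116],[-16,22,3,-0.000,0.000,0.116],[-13,24,3,-0.000,0.000,0.116],[-11,25,3,-0.000,0.000,0.116]
```

```bash
python3 -m jog '[[[-25,-12,3,0,0,0.116,1],[-26,-9,3,0,0,0.116,1],[-27,-6,3,0,0,0.116,1],[-27,-3,3,0,0,0.116,1],[-27,0,3,0,0,0.116,1]]]' 80
python3 -m jog '[[[-27,4,3,0,0,0.116,1],[-27,7,3,0,0,0.116,1],[-26,10,3,0,0,0.116,1],[-24,13,3,0,0,0.116,1],[-23,15,3,0,0,0.116,1]]]'
python3 -m jog '[[[-21,18,3,0,0,0.116,1],[-19,20,3,0,0,0.116,1],[-16,22,3,0,0,0.116,1],[-13,24,3,0,0,0.116,1],[-11,25,3,0,0,0.116,1]]]'
python3 -m jog '[[[0,0,0,0,0,0,1],[0,0,0,0,0,0,1]]]'
python3 - <<'E'
from h import *
S=bot.grab_frame("side");T=bot.grab_frame("top")
for p in(S,T):
    for q in("handle","handle_bar"): print(q,[(np.round(d["xyz"],3).tolist(),round(d["conf"],2)) for d in bot.spot_point(q,p)[:3]])
plan([.4967,.3016,.12],61.5,5)
o=np.hstack([cv2.resize(x,None,fx=2.6,fy=2.6) for x in(S["img"][60:210,130:280],T["img"][150:300,110:260])])
cv2.imwrite("pics/z2.png",o[:,:,::-1])
E
```

```text
clock: 2.2
position: [0.3007, 0.4934, 0.2889]
tool_rot: [3.141, -0.0, 2.226]
force: [0.4, 0.9, 1.1]
grip_width: 0.0853
finger_force: 0.0
clock: 2.7
position: [0.3992, 0.3971, 0.2739]
tool_rot: [3.141, -0.0, 1.646]
force: [-0.2, 0.7, -0.7]
grip_width: 0.0848
finger_force: 0.0
clock: 3.2
position: [0.4963, 0.3004, 0.2589]
tool_rot: [3.141, -0.0, 1.066]
force: [0.1, 0.8, 0.3]
grip_width: 0.0853
finger_force: 0.0
clock: 3.4
position: [0.4955, 0.301, 0.2588]
tool_rot: [-3.141, 0.0, 1.071]
force: [-0.8, 1.2, -0.1]
grip_width: 0.0855
finger_force: 0.0
handle [([0.513, 0.327, -0.001], 0.81), ([0.328, 0.386, 0.001], 0.73), ([0.541, 0.053, -0.004], 0.65)]
handle_bar [([0.328, 0.384, 0.069], 0.72), ([0.508, 0.331, 0.064], 0.65)]
handle [([0.507, 0.332, 0.001], 0.73), ([0.697, -0.341, 0.001], 0.72)]
handle_bar [([0.366, -0.007, -0.004], 0.66), ([0.51, 0.33, 0.064], 0.53)]
total [-0.    -0.    -0.001] [   2.   -0. -139.]
[0,0,28,-0.000,-0.000,-0.000],[0,0,28,-0.000,-0.000,-0.000],[0,0,28,-0.000,-0.000,-0.000],[0,0,28,-0.000,-0.000,-0.000],[0,0,28,-0.000,-0.000,-0.000]
```

View pics/z2.png

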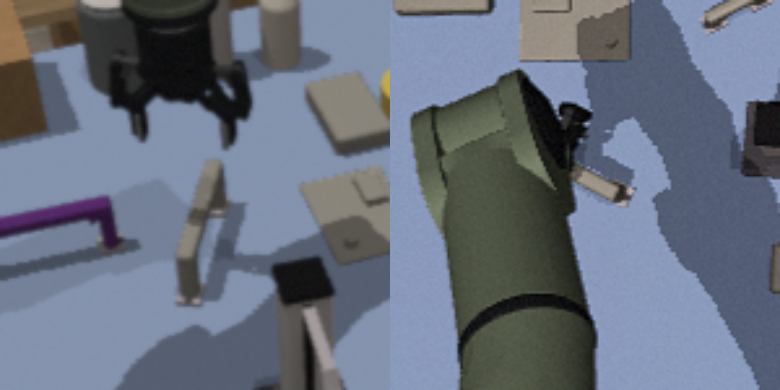

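The left crop shows the open fingers at (140,125) and (228,130) straddling the bar line at (205,200). The top view is partly blocked by the arm. I'll go down and grip.

```bash
python3 -m jog '[[[0,0,28,0,0,0,1],[0,0,28,0,0,0,1],[0,0,28,0,0,0,1],[0,0,28,0,0,0,1],[0,0,26,0,0,0,1]]]'
python3 -m jog '[[[0,0,0,0,0,0,1],[0,0,0,0,0,0,0.6],[0,0,0,0,0,0,0.4],[0,0,0,0,0,0,0.2],[0,0,0,0,0,0,0]]]' 80
python3 -m jog '[[[0,0,0,0,0,0,0],[0,0,0,0,0,0,0],[0,0,0,0,0,0,0]]]'
```

```text
clock: 4.2
position: [0.4951, 0.3014, 0.1198]
tool_rot: [-3.141, -0.0, 1.072]
force: [1.2, 1.2, 0.3]
grip_width: 0.0855
finger_force: 0.0
clock: 4.7
position: [0.4958, 0.3014, 0.1218]
tool_rot: [3.141, -0.001, 1.071]
force: [-0.4, 0.4, -0.3]
grip_width: 0.0282
finger_force: 0.0
clock: 5.0
position: [0.4954, 0.3015, 0.1218]
tool_rot: [-3.141, -0.001, 1.071]
force: [-5.2, 0.1, 13.1]
grip_width: 0.0206
finger_force: 77.9
```

```bash
python3 -m jog '[[[0,0,-10,0,0,0,0],[0,0,-20,0,0,0,0],[0,0,-30,0,0,0,0],[0,0,-30,0,0,0,0],[0,0,-30,0,0,0,0]]]'
python3 -m jog '[[[0,0,-40,0,0,0,0],[0,0,-40,0,0,0,0],[0,0,-40,0,0,0,0],[0,0,-30,0,0,0,0],[0,0,0,0,0,0,0]]]'
python3 - <<'E'
from h import *
f=[]
S=bot.grab_frame("side");T=bot.grab_frame("top")
f.append(bot.observe()["force"])
for p in(S,T):
    print([(np.round(d["xyz"],3).tolist(),round(d["conf"],2)) for d in bot.spot_point("handle_bar",p)[:3]])
for i in range(4): f.append(bot.observe()["force"])
print(np.round(f,2).tolist())
cv2.imwrite("pics/z3.png",np.hstack([cv2.resize(x,None,fx=2,fy=2) for x in(S["img"][20:220,110:310],T["img"][100:300,90:290])])[:,:,::-1])
u=np.array([np.cos(np.deg2rad(-5.5)),np.sin(np.deg2rad(-5.5))])
tgt=np.array([.525,-.083])-.03*u
plan([*tgt,.39],-5.5,15)
E
```

```text
clock: 5.5
position: [0.4952, 0.3007, 0.2425]
tool_rot: [-3.142, 0.001, 1.071]
force: [0.1, 0.3, -5.6]
grip_width: 0.0206
finger_force: 79.0
clock: 6.0
position: [0.4963, 0.3009, 0.3951]
tool_rot: [3.139, -0.005, 1.07]
force: [0.3, 0.1, -5.9]
grip_width: 0.0205
finger_force: 79.1
[([0.508, 0.33, 0.337], 0.98), ([0.331, 0.381, 0.066], 0.82)]
[([0.368, -0.012, -0.003], 0.26)]
[[-0.67, 0.4, -5.99], [0.62, 0.19, -5.07], [0.62, 0.19, -5.07], [0.62, 0.19, -5.07], [0.62, 0.19, -5.07]]
total [0.    0.002 1.167] [   0. -381.    0.]
[-22,12,0,0.000,0.000,0.078],[-21,14,0,0.000,0.000,0.078],[-20,15,0,0.000,0.000,0.078],[-19,17,0,0.000,0.000,0.078],[-17,18,-0,0.000,0.000,0.078]
[-16,20,-0,0.000,0.000,0.078],[-14,21,-0,0.000,0.000,0.078],[-13,22,-0,0.000,0.000,0.078],[-11,23,-0,0.000,0.000,0.078],[-9,24,-0,0.000,0.000,0.078]
[-7,24,-0,0.000,0.000,0.078],[-5,25,-0,0.000,0.000,0.078],[-3,25,-0,0.000,0.000,0.078],[-1,25,-0,0.000,0.000,0.078],[0,25,-0,0.000,0.000,0.078]
```

View pics/z3.png

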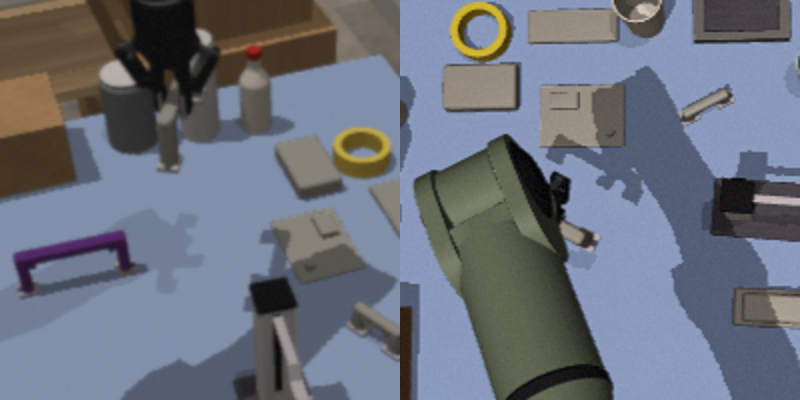

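The handle is held level at (170,130) in the left crop, the table below it is clear, and it weighs about 5.6 N. I'll swing it over to the hook.

```bash
python3 -m jog '[[[-22,12,0,0,0,0.078,0],[-21,14,0,0,0,0.078,0],[-20,15,0,0,0,0.078,0],[-19,17,0,0,0,0.078,0],[-17,18,0,0,0,0.078,0]]]'
python3 -m jog '[[[-16,20,0,0,0,0.078,0],[-14,21,0,0,0,0.078,0],[-13,22,0,0,0,0.078,0],[-11,23,0,0,0,0.078,0],[-9,24,0,0,0,0.078,0]]]'
python3 -m jog '[[[-7,24,0,0,0,0.078,0],[-5,25,0,0,0,0.078,0],[-3,25,0,0,0,0.078,0],[-1,25,0,0,0,0.078,0],[0,25,0,0,0,0.078,0]]]'
python3 -m jog '[[[0,0,20,0,0,0,0],[0,0,30,0,0,0,0],[0,0,20,0,0,0,0],[0,0,0,0,0,0,0],[0,0,0,0,0,0,0]]]'
python3 - <<'E'
from h import *
S=bot.grab_frame("side");f=[bot.observe()["force"][2]];T=bot.grab_frame("top");f.append(bot.observe()["force"][2])
for p in(S,T):
    for q in("handle_bar","hook_seat","handle"):
        print(q,[(np.round(d["xyz"],3).tolist(),round(d["conf"],2)) for d in bot.spot_point(q,p)[:3]])
print(np.round(f,2),bot.observe()["moment"])
cv2.imwrite("pics/z4.png",np.hstack([cv2.resize(x,None,fx=3.0,fy=3.0,interpolation=cv2.INTER_CUBIC) for x in(S["img"][110:270,190:320],T["img"][130:290,220:350])])[:,:,::-1])
E
```

```text
clock: 6.7
position: [0.4948, 0.1743, 0.3897]
tool_rot: [-3.141, 0.002, 0.677]
force: [-0.3, 0.3, -4.4]
grip_width: 0.0206
finger_force: 79.2
clock: 7.2
position: [0.4958, 0.0459, 0.3909]
tool_rot: [-3.142, -0.0, 0.284]
force: [0.1, 0.1, -4.8]
grip_width: 0.0207
finger_force: 79.2
clock: 7.7
position: [0.4966, -0.0797, 0.391]
tool_rot: [3.141, -0.0, -0.106]
force: [0.7, 0.3, -4.8]
grip_width: 0.0204
finger_force: 79.2
clock: 8.2
position: [0.4969, -0.0786, 0.3215]
tool_rot: [3.141, -0.0, -0.102]
force: [0.1, 0.2, -4.2]
grip_width: 0.0209
finger_force: 79.3
handle_bar [([0.525, -0.079, 0.261], 0.91), ([0.33, 0.383, 0.067], 0.65)]
hook_seat [([0.526, -0.085, 0.185], 0.51)]
handle [([0.33, 0.384, 0.002], 0.64)]
handle_bar [([0.332, 0.382, 0.067], 0.88)]
hook_seat []
handle [([0.329, 0.384, -0.002], 0.68), ([0.706, -0.203, 0.003], 0.41)]
[-4.69 -5.01] [-0.00634045  0.20114141  0.0231903 ]
```

View pics/z4.png

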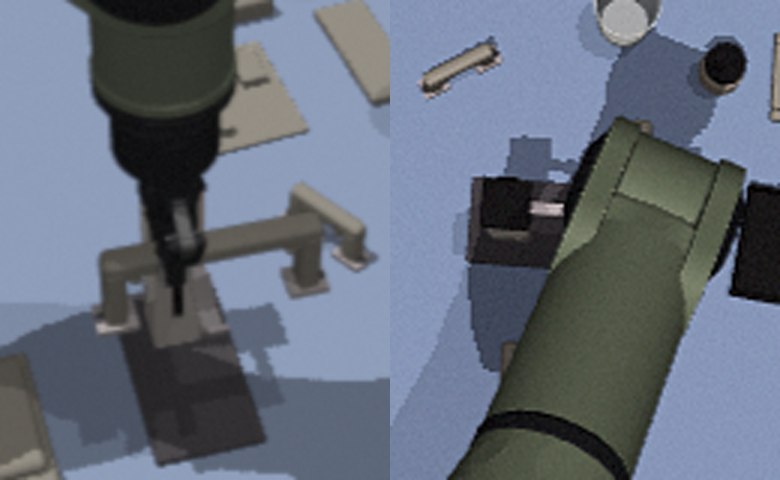

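The left crop shows the bar across and above the hook, with the fingertip at (178,310) beside the strip. The bar should move about 3 mm further along tool y. I'll go down to just above the seat and average the force.

```bash
python3 -m jog '[[[0,3,10,0,0,0,0],[0,0,15,0,0,0,0],[0,0,15,0,0,0,0],[0,0,10,0,0,0,0],[0,0,8,0,0,0,0]]]'
cat >> h.py <<'E'
def avgf(n):
    a=[]
    for i in range(n): p=bot.grab_frame("side");s=bot.observe();a.append([*s["force"],*s["moment"]])
    a=np.array(a);print("F,M",np.round(a.mean(0),3),"sd",np.round(a.std(0),2),"pos",np.round(s["position"],4),"t",s["clock"]);return p
E
python3 - <<'E'
from h import *
S=avgf(12)
for q in("handle_bar","hook_seat"):
    print(q,[(np.round(d["xyz"],3).tolist(),round(d["conf"],2)) for d in bot.spot_point(q,S)[:3]])
E
```

```text
clock: 9.1
position: [0.4963, -0.0808, 0.262]
tool_rot: [3.141, 0.001, -0.099]
force: [0.6, 0.3, -4.0]
grip_width: 0.0208
finger_force: 79.3
F,M [-0.066 -0.014 -5.584  0.031  0.185  0.011] sd [0.59 0.52 0.83 0.04 0.04 0.04] pos [ 0.4965 -0.0806  0.2631] t 9.7
handle_bar [([0.329, 0.381, 0.067], 0.88), ([0.527, -0.079, 0.205], 0.78)]
hook_seat [([0.525, -0.085, 0.183], 0.51)]
```

```bash
python3 -m jog '[[[0,2,3,0,0,0,0],[0,0,3,0,0,0,0],[0,0,3,0,0,0,0],[0,0,2,0,0,0,0],[0,0,2,0,0,0,0]]]'
python3 -m jog '[[[0,0,2,0,0,0,0],[0,0,2,0,0,0,0],[0,0,2,0,0,0,0],[0,0,3,0,0,0,0],[0,0,3,0,0,0,0]]]'
python3 -m jog '[[[0,0,3,0,0,0,0],[0,0,3,0,0,0,0],[0,0,3,0,0,0,0],[0,0,3,0,0,0,0],[0,0,3,0,0,0,0]]]'
python3 - <<'E'
from h import *
S=avgf(12)
for q in("handle_bar","hook_seat"):
    print(q,[(np.round(d["xyz"],3).tolist(),round(d["conf"],2)) for d in bot.spot_point(q,S)[:3]])
cv2.imwrite("pics/z5.png",cv2.resize(S["img"][130:270,190:320],None,fx=4,fy=4,interpolation=cv2.INTER_CUBIC)[:,:,::-1])
E
```

```text
clock: 10.3
position: [0.4963, -0.0827, 0.2497]
tool_rot: [3.142, 0.0, -0.099]
force: [-0.8, 0.8, -6.1]
grip_width: 0.0209
finger_force: 79.4
clock: 10.8
position: [0.4963, -0.0827, 0.2377]
tool_rot: [-3.142, -0.0, -0.099]
force: [-0.6, -0.9, -4.0]
grip_width: 0.0206
finger_force: 79.4
clock: 11.3
position: [0.4963, -0.0827, 0.2227]
tool_rot: [3.142, -0.0, -0.099]
force: [0.4, -0.3, -3.5]
grip_width: 0.0211
finger_force: 79.6
F,M [-0.697 -0.087 -3.552  0.01   0.188 -0.004] sd [0.49 0.37 0.44 0.06 0.1  0.03] pos [ 0.4963 -0.0826  0.2229] t 11.9
handle_bar [([0.528, -0.084, 0.165], 0.65), ([0.329, 0.382, 0.069], 0.61)]
hook_seat [([0.526, -0.086, 0.158], 0.62)]
```

View pics/z5.png

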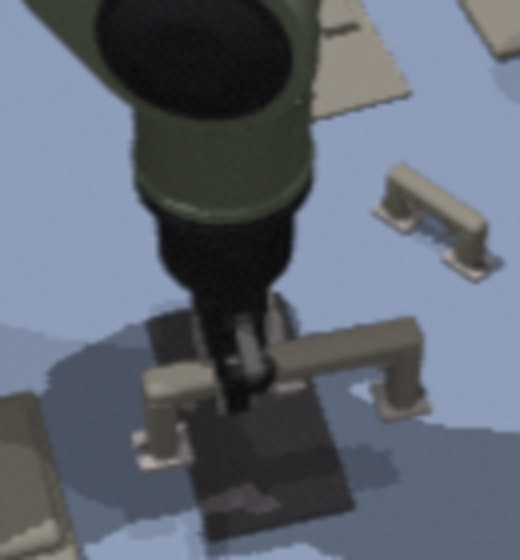

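The bar at (230,370) rests on the hook, which is down about 26 mm. The force has dropped by about 1.9 N, as the spring rate predicts. I'll keep lowering.

```bash
python3 -m jog '[[[0,0,3,0,0,0,0],[0,0,4,0,0,0,0],[0,0,4,0,0,0,0],[0,0,4,0,0,0,0],[0,0,4,0,0,0,0]]]'
python3 -m jog '[[[0,0,4,0,0,0,0],[0,0,4,0,0,0,0],[0,0,4,0,0,0,0],[0,0,3,0,0,0,0],[0,0,3,0,0,0,0]]]'
python3 - <<'E'
from h import *
S=avgf(25)
for q in("handle_bar","hook_seat"):
    print(q,[(np.round(d["xyz"],3).tolist(),round(d["conf"],2)) for d in bot.spot_point(q,S)[:3]])
E
```

```text
clock: 12.5
position: [0.4963, -0.0827, 0.2035]
tool_rot: [3.142, -0.0, -0.099]
force: [1.3, -0.6, -2.0]
grip_width: 0.0205
finger_force: 79.8
clock: 13.0
position: [0.4963, -0.0827, 0.1857]
tool_rot: [3.142, -0.0, -0.099]
force: [0.6, -0.3, -1.7]
grip_width: 0.0207
finger_force: 80.0
F,M [ 0.63  -0.429 -0.699 -0.134 -0.152 -0.003] sd [0.66 0.55 0.43 0.06 0.07 0.03] pos [ 0.4963 -0.0827  0.1859] t 14.25
handle_bar [([0.331, 0.38, 0.067], 0.78), ([0.527, -0.088, 0.13], 0.67), ([0.711, -0.2, -0.001], 0.27)]
hook_seat [([0.717, 0.111, 0.003], 0.17)]
```

```bash
python3 -m jog '[[[0,0,2,0,0,0,0],[0,0,2,0,0,0,0],[0,0,2,0,0,0,0],[0,0,2,0,0,0,0],[0,0,1,0,0,0,0]]]'
python3 -c "
from h import *
S=avgf(30)
cv2.imwrite('pics/z6.png',cv2.resize(S['img'][130:270,190:320],None,fx=4,fy=4,interpolation=cv2.INTER_CUBIC)[:,:,::-1])"
```

```text
clock: 14.85
position: [0.4963, -0.0827, 0.1767]
tool_rot: [3.142, 0.0, -0.099]
force: [0.9, 0.5, 0.1]
grip_width: 0.0205
finger_force: 80.1
F,M [ 1.51  -0.804 -0.134 -0.227 -0.301 -0.013] sd [0.4  0.42 0.46 0.03 0.04 0.03] pos [ 0.4963 -0.0827  0.1769] t 16.35
```

View pics/z6.png

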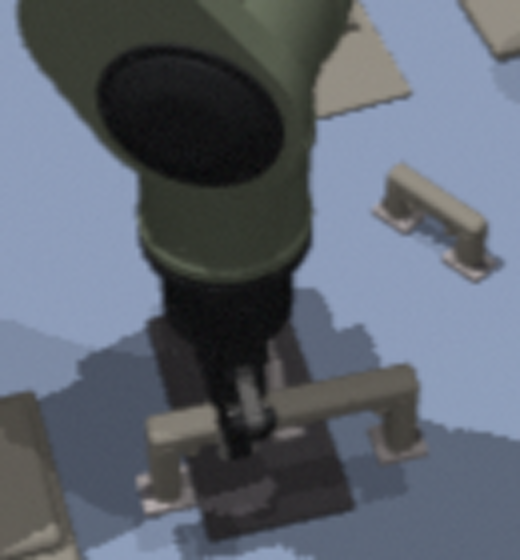

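The handle hangs level at (285,400), and vertical load is nearly gone. A small sideways force has been creeping up, so I'll check whether it is drift.

```bash
python3 -c "
from h import *
avgf(10);avgf(10);S=avgf(10)
s=bot.observe();print(np.round(s['qpos'],3),np.round(s['tool_rot'],4))
for q in('handle_bar','hook_seat','scale'):
    print(q,[(np.round(d['xyz'],3).tolist(),round(d['conf'],2)) for d in bot.spot_point(q,S)[:3]])"
```

```text
F,M [ 1.734 -0.741  0.011 -0.257 -0.355 -0.014] sd [0.47 0.45 0.37 0.03 0.02 0.02] pos [ 0.4963 -0.0827  0.1769] t 16.85
F,M [ 1.85  -1.254 -0.087 -0.267 -0.37  -0.008] sd [0.38 0.29 0.42 0.03 0.03 0.02] pos [ 0.4963 -0.0827  0.1769] t 17.35
F,M [ 1.744 -0.695 -0.129 -0.271 -0.401 -0.011] sd [0.37 0.42 0.52 0.02 0.02 0.03] pos [ 0.4963 -0.0827  0.1769] t 17.85
[-0.402  0.617  0.623  2.047 -0.585  0.658 -1.059] [ 3.1415 -0.     -0.0993]
handle_bar [([0.527, -0.086, 0.119], 0.85), ([0.328, 0.384, 0.069], 0.72)]
hook_seat [([0.525, -0.085, 0.109], 0.64)]
scale [([0.542, 0.05, 0.001], 0.7)]
```

Vertical load is about zero and the hook is at 0.109 m, matching a weight of about 5.3 N. I'll lower the grip force and then open.

```bash
python3 -m jog '[[[0,0,0,0,0,0,0],[0,0,0,0,0,0,0],[0,0,0,0,0,0,0]]]' 20
python3 -m jog '[[[0,0,0,0,0,0,0.28],[0,0,0,0,0,0,0.32],[0,0,0,0,0,0,0.4],[0,0,0,0,0,0,0.6],[0,0,0,0,0,0,1]]]'
python3 -m jog '[[[0,0,0,0,0,0,1],[0,0,0,0,0,0,1],[0,0,0,0,0,0,1],[0,0,0,0,0,0,1],[0,0,0,0,0,0,1]]]'
python3 - <<'E'
from h import *
S=avgf(10)
for q in("handle_bar","hook_seat"):
    print(q,[(np.round(d["xyz"],3).tolist(),round(d["conf"],2)) for d in bot.spot_point(q,S)[:3]])
cv2.imwrite("pics/z7.png",cv2.resize(S["img"][130:270,190:320],None,fx=4,fy=4,interpolation=cv2.INTER_CUBIC)[:,:,::-1])
E
```

```text
clock: 18.3
position: [0.4963, -0.0826, 0.1769]
tool_rot: [-3.142, 0.0, -0.099]
force: [1.0, -0.3, -0.7]
grip_width: 0.0205
finger_force: 80.1
clock: 18.8
position: [0.4962, -0.0826, 0.1769]
tool_rot: [-3.142, 0.0, -0.099]
force: [0.6, 0.4, 0.7]
grip_width: 0.0619
finger_force: 0.0
clock: 19.3
position: [0.4963, -0.0827, 0.1769]
tool_rot: [3.142, -0.0, -0.099]
force: [0.1, 1.0, -0.1]
grip_width: 0.0854
finger_force: 0.0
F,M [-0.038 -0.345  0.11  -0.001  0.007 -0.008] sd [0.36 0.49 0.76 0.02 0.02 0.04] pos [ 0.4963 -0.0827  0.1769] t 19.8
handle_bar [([0.331, 0.382, 0.067], 0.78), ([0.527, -0.082, 0.116], 0.6)]
hook_seat [([0.694, -0.343, 0.001], 0.69), ([0.524, -0.083, 0.114], 0.48)]
```

View pics/z7.png

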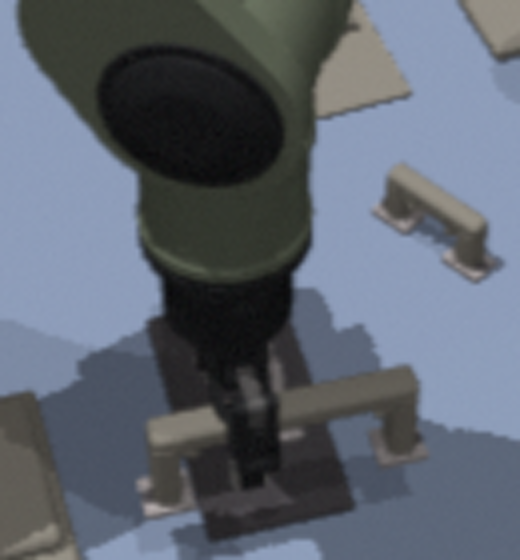

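The fingers are open, force is zero, and the handle hangs level at the same height at (285,400). I'll let it settle.

```bash
python3 -m jog '[[[0,0,0,0,0,0,1],[0,0,0,0,0,0,1],[0,0,0,0,0,0,1],[0,0,0,0,0,0,1],[0,0,0,0,0,0,1]]]' >/dev/null
python3 -m jog '[[[0,0,0,0,0,0,1],[0,0,0,0,0,0,1],[0,0,0,0,0,0,1],[0,0,0,0,0,0,1],[0,0,0,0,0,0,1]]]' >/dev/null
python3 -m jog '[[[0,0,0,0,0,0,1],[0,0,0,0,0,0,1],[0,0,0,0,0,0,1],[0,0,0,0,0,0,1],[0,0,0,0,0,0,1]]]' >/dev/null
python3 -m jog '[[[0,0,0,0,0,0,1],[0,0,0,0,0,0,1],[0,0,0,0,0,0,1],[0,0,0,0,0,0,1],[0,0,0,0,0,0,1]]]' >/dev/null
python3 -m jog '[[[0,0,0,0,0,0,1],[0,0,0,0,0,0,1],[0,0,0,0,0,0,1],[0,0,0,0,0,0,1],[0,0,0,0,0,0,1]]]' >/dev/null
python3 -m jog '[[[0,0,0,0,0,0,1],[0,0,0,0,0,0,1],[0,0,0,0,0,0,1],[0,0,0,0,0,0,1],[0,0,0,0,0,0,1]]]' >/dev/null
python3 -m jog '[[[0,0,0,0,0,0,1],[0,0,0,0,0,0,1],[0,0,0,0,0,0,1],[0,0,0,0,0,0,1],[0,0,0,0,0,0,1]]]' >/dev/null
python3 -m jog '[[[0,0,0,0,0,0,1],[0,0,0,0,0,0,1],[0,0,0,0,0,0,1],[0,0,0,0,0,0,1],[0,0,0,0,0,0,1]]]' >/dev/null
python3 - <<'E'
from h import *
I=[bot.grab_frame("side") for _ in range(16)]
g=[cv2.cvtColor(p["img"],cv2.COLOR_RGB2GRAY).astype(np.float32)[210:252,276:302] for p in I]
w=cv2.createHanningWindow((26,42),cv2.CV_32F)
print([round(cv2.phaseCorrelate(g[0],x,w)[0][1],2) for x in g])
for q in("handle_bar","hook_seat"):
    print(q,[(np.round(d["xyz"],3).tolist(),round(d["conf"],2)) for d in bot.spot_point(q,I[-1])[:3]])
print(bot.observe()["clock"])
E
```

```text
[0.5, 0.49, 0.43, 0.4, 0.49, 0.47, 0.49, 0.51, 0.45, 0.48, 0.46, 0.43, 0.5, 0.48, 0.42, 0.54]
handle_bar [([0.328, 0.382, 0.068], 0.91), ([0.528, -0.084, 0.115], 0.73)]
hook_seat [([0.693, -0.339, 0.001], 0.68), ([0.524, -0.084, 0.111], 0.58)]
24.8
```

```bash
python3 -m jog '[[[0,0,0,0,0,0,1],[0,0,0,0,0,0,1],[0,0,0,0,0,0,1],[0,0,0,0,0,0,1],[0,0,0,0,0,0,1]]]' >/dev/null
python3 -m jog '[[[0,0,0,0,0,0,1],[0,0,0,0,0,0,1],[0,0,0,0,0,0,0.8],[0,0,0,0,0,0,0.6],[0,0,0,0,0,0,0.45]]]' 20
python3 -m jog '[[[0,0,0,0,0,0,0.4],[0,0,0,0,0,0,0.36],[0,0,0,0,0,0,0.34],[0,0,0,0,0,0,0.32],[0,0,0,0,0,0,0.3]]]'
python3 -m jog '[[[0,0,0,0,0,0,0.28],[0,0,0,0,0,0,0.27],[0,0,0,0,0,0,0.26],[0,0,0,0,0,0,0.25],[0,0,0,0,0,0,0.24]]]'
python3 -m jog '[[[0,0,0,0,0,0,0.22],[0,0,0,0,0,0,0.2],[0,0,0,0,0,0,0.15],[0,0,0,0,0,0,0],[0,0,0,0,0,0,0]]]'
```

```text
clock: 25.8
position: [0.4963, -0.0826, 0.1769]
tool_rot: [-3.142, -0.0, -0.099]
force: [-0.4, -0.1, -0.8]
grip_width: 0.0441
finger_force: 0.0
clock: 26.3
position: [0.4963, -0.0826, 0.1769]
tool_rot: [3.142, -0.0, -0.099]
force: [0.4, -0.3, -1.2]
grip_width: 0.0257
finger_force: 0.0
clock: 26.8
position: [0.4963, -0.0826, 0.1769]
tool_rot: [-3.142, 0.0, -0.099]
force: [0.1, 1.5, 1.0]
grip_width: 0.0215
finger_force: 21.1
clock: 27.3
position: [0.4963, -0.0826, 0.1769]
tool_rot: [-3.142, 0.0, -0.099]
force: [-0.1, 2.0, 0.2]
grip_width: 0.0218
finger_force: 21.1
```

```bash
python3 -m jog '[[[0,0,0,0,0,0,0],[0,0,0,0,0,0,0],[0,0,0,0,0,0,0],[0,0,-1,0,0,0,0],[0,0,-2,0,0,0,0]]]' 80
python3 -m jog '[[[0,0,-3,0,0,0,0],[0,0,-3,0,0,0,0],[0,0,-3,0,0,0,0],[0,0,-3,0,0,0,0],[0,0,-3,0,0,0,0]]]'
python3 -m jog '[[[0,0,-3,0,0,0,0],[0,0,-3,0,0,0,0],[0,0,-3,0,0,0,0],[0,0,-3,0,0,0,0],[0,0,-3,0,0,0,0]]]'
python3 -m jog '[[[0,0,-3,0,0,0,0],[0,0,-3,0,0,0,0],[0,0,-3,0,0,0,0],[0,0,-3,0,0,0,0],[0,0,-3,0,0,0,0]]]'
python3 -m jog '[[[0,0,-3,0,0,0,0],[0,0,-3,0,0,0,0],[0,0,-3,0,0,0,0],[0,0,-3,0,0,0,0],[0,0,-3,0,0,0,0]]]'
python3 -m jog '[[[0,0,-2,0,0,0,0],[0,0,-2,0,0,0,0],[0,0,-2,0,0,0,0],[0,0,-2,0,0,0,0],[0,0,-2,0,0,0,0]]]'
python3 -m jog '[[[0,0,-2,0,0,0,0],[0,0,-2,0,0,0,0],[0,0,-2,0,0,0,0],[0,0,-2,0,0,0,0],[0,0,-2,0,0,0,0]]]'
python3 -m jog '[[[0,0,-3,0,0,0,0],[0,0,-3,0,0,0,0],[0,0,-3,0,0,0,0],[0,0,-3,0,0,0,0],[0,0,-3,0,0,0,0]]]'
python3 - <<'E'
from h import *
S=avgf(6)
for q in("handle_bar","hook_seat"):
    print(q,[(np.round(d["xyz"],3).tolist(),round(d["conf"],2)) for d in bot.spot_point(q,S)[:3]])
E
```

```text
clock: 27.8
position: [0.4963, -0.0826, 0.18]
tool_rot: [-3.142, 0.0, -0.099]
force: [0.5, 2.4, 1.2]
grip_width: 0.0204
finger_force: 82.4
clock: 28.3
position: [0.4963, -0.0827, 0.1952]
tool_rot: [3.142, -0.0, -0.099]
force: [0.0, 2.1, -0.5]
grip_width: 0.0202
finger_force: 82.4
clock: 28.8
position: [0.4963, -0.0827, 0.2101]
tool_rot: [3.142, 0.0, -0.099]
force: [1.1, 2.2, -1.5]
grip_width: 0.0206
finger_force: 82.4
clock: 29.3
position: [0.4962, -0.0827, 0.2251]
tool_rot: [3.142, 0.0, -0.099]
force: [0.5, 1.2, -3.8]
grip_width: 0.0207
finger_force: 82.3
clock: 29.8
position: [0.4962, -0.0827, 0.2401]
tool_rot: [3.141, 0.0, -0.099]
force: [1.1, -0.6, -4.3]
grip_width: 0.0202
finger_force: 82.1
clock: 30.3
position: [0.4962, -0.0827, 0.25]
tool_rot: [3.142, 0.0, -0.099]
force: [0.1, -0.5, -4.9]
grip_width: 0.0206
finger_force: 82.0
clock: 30.8
position: [0.4963, -0.0827, 0.2601]
tool_rot: [-3.142, 0.0, -0.099]
force: [0.2, -0.7, -5.0]
grip_width: 0.0203
finger_force: 82.0
clock: 31.3
position: [0.4963, -0.0827, 0.2752]
tool_rot: [3.142, -0.0, -0.099]
force: [-0.2, -0.3, -4.9]
grip_width: 0.0204
finger_force: 82.0
F,M [-0.026 -0.105 -4.848  0.005  0.167 -0.011] sd [0.48 0.25 0.39 0.02 0.02 0.04] pos [ 0.4962 -0.0827  0.2748] t 31.6
handle_bar [([0.529, -0.087, 0.214], 0.82), ([0.331, 0.382, 0.067], 0.77), ([0.707, 0.326, 0.001], 0.69)]
hook_seat [([0.527, -0.083, 0.184], 0.62)]
```

```bash
python3 -m jog '[[[0,0,-10,0,0,0,0],[0,0,-20,0,0,0,0],[0,0,-20,0,0,0,0],[0,0,-20,0,0,0,0],[0,0,-10,0,0,0,0]]]'
python3 -m jog '[[[0,0,0,0,0,0,0],[0,0,0,0,0,0,0],[0,0,0,0,0,0,0],[0,0,0,0,0,0,0],[0,0,0,0,0,0,0]]]'
python3 -c "
from h import *
plan([.4815,-.3645,.26],79.3,15)"
```

```text
clock: 32.2
position: [0.4965, -0.0829, 0.3568]
tool_rot: [-3.141, -0.002, -0.1]
force: [0.1, 0.2, -5.7]
grip_width: 0.0204
finger_force: 82.0
clock: 32.7
position: [0.4962, -0.0827, 0.3545]
tool_rot: [3.141, 0.001, -0.099]
force: [0.4, 0.5, -4.8]
grip_width: 0.0204
finger_force: 82.0
total [-0.000e+00  1.000e-03 -1.483e+00] [ -15. -282.  -95.]
[1,19,6,-0.000,0.000,-0.099],[-1,19,6,-0.000,0.000,-0.099],[-3,19,6,-0.000,0.000,-0.099],[-5,18,6,-0.000,0.000,-0.099],[-6,18,6,-0.000,0.000,-0.099]
[-8,17,6,-0.000,0.000,-0.099],[-10,16,6,-0.000,0.000,-0.099],[-11,15,6,-0.000,0.000,-0.099],[-13,14,6,-0.000,0.000,-0.099],[-14,13,6,-0.000,0.000,-0.099]
[-15,11,6,-0.000,0.000,-0.099],[-16,10,6,-0.000,0.000,-0.099],[-17,8,6,-0.000,0.000,-0.099],[-18,6,6,-0.000,0.000,-0.099],[-18,4,6,-0.000,0.000,-0.099]
```

```bash
python3 -m jog '[[[1,19,0,0,0,-0.099,0],[-1,19,0,0,0,-0.099,0],[-3,19,0,0,0,-0.099,0],[-5,18,0,0,0,-0.099,0],[-6,18,0,0,0,-0.099,0]]]'
python3 -m jog '[[[-8,17,0,0,0,-0.099,0],[-10,16,0,0,0,-0.099,0],[-11,15,0,0,0,-0.099,0],[-13,14,10,0,0,-0.099,0],[-14,13,10,0,0,-0.099,0]]]'
python3 -m jog '[[[-15,11,15,0,0,-0.099,0],[-16,10,15,0,0,-0.099,0],[-17,8,15,0,0,-0.099,0],[-18,6,15,0,0,-0.099,0],[-18,4,10,0,0,-0.099,0]]]'
python3 -m jog '[[[0,0,0,0,0,0,0],[0,0,0,0,0,0,0],[0,0,0,0,0,0,0]]]'
python3 - <<'E'
from h import *
S=bot.grab_frame("side");T=bot.grab_frame("top")
for p in(S,T):
  for q in("handle_bar","tray","hook_seat"):
    print(q,[(np.round(d["xyz"],3).tolist(),round(d["conf"],2)) for d in bot.spot_point(q,p)[:3]])
plan([.4815,-.3645,.133],79.3,5)
cv2.imwrite("pics/z8.png",np.hstack([cv2.resize(x,None,fx=2,fy=2,interpolation=cv2.INTER_CUBIC) for x in(S["img"][180:380,190:390],T["img"][130:330,270:470])])[:,:,::-1])
E
```

```text
clock: 33.2
position: [0.4913, -0.1782, 0.3547]
tool_rot: [-3.141, 0.0, 0.4]
force: [0.4, 0.4, -5.4]
grip_width: 0.0204
finger_force: 81.9
clock: 33.7
position: [0.4869, -0.2727, 0.3344]
tool_rot: [3.142, 0.0, 0.895]
force: [-0.5, 0.0, -5.4]
grip_width: 0.0204
finger_force: 81.9
clock: 34.2
position: [0.4822, -0.3661, 0.2634]
tool_rot: [-3.14, -0.0, 1.39]
force: [1.0, -0.1, -5.0]
grip_width: 0.0201
finger_force: 81.8
clock: 34.5
position: [0.4829, -0.3649, 0.265]
tool_rot: [3.141, -0.0, 1.385]
force: [-1.2, -0.3, -6.5]
grip_width: 0.0205
finger_force: 81.9
handle_bar [([0.487, -0.328, 0.206], 0.62), ([0.327, 0.38, 0.067], 0.59)]
tray [([0.485, -0.333, -0.003], 0.69), ([0.497, -0.336, 0.141], 0.23)]
hook_seat [([0.698, -0.34, 0.001], 0.35)]
handle_bar [([0.333, 0.38, 0.063], 0.98), ([0.489, -0.335, 0.205], 0.76), ([0.678, -0.342, -0.0], 0.46)]
tray [([0.491, -0.335, 0.001], 0.9)]
hook_seat [([0.526, -0.083, 0.18], 0.55), ([0.7, -0.34, 0.001], 0.33)]
total [0.    0.    0.002] [  -1.    1. -132.]
[0,-0,26,0.000,0.000,0.000],[0,-0,26,0.000,0.000,0.000],[0,-0,26,0.000,0.000,0.000],[0,-0,26,0.000,0.000,0.000],[0,-0,26,0.000,0.000,0.000]
```

View pics/z8.png

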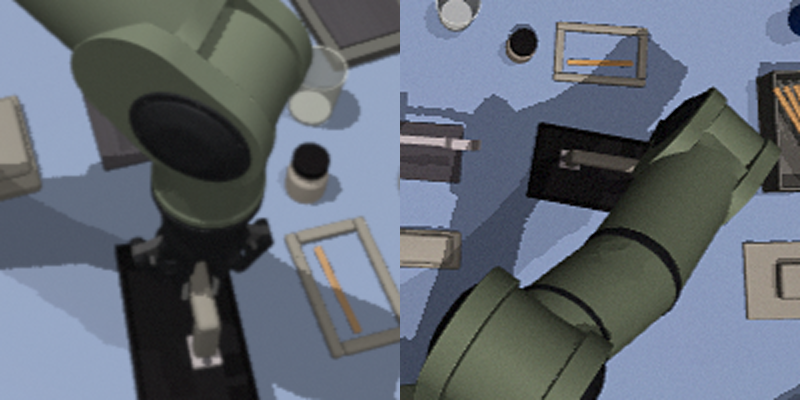

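Both crops show the handle aligned along the middle of the tray, and the bystanders look untouched. I'll lower it and stop at contact.

```bash
python3 -m jog '[[[0,0,26,0,0,0,0],[0,0,30,0,0,0,0],[0,0,30,0,0,0,0],[0,0,20,0,0,0,0],[0,0,14,0,0,0,0]]]'
python3 -m jog '[[[0,0,2,0,0,0,0],[0,0,2,0,0,0,0],[0,0,1,0,0,0,0],[0,0,1,0,0,0,0],[0,0,0,0,0,0,0]]]'
python3 -c "
from h import *
avgf(5)"
```

```text
clock: 35.4
position: [0.4823, -0.3651, 0.1435]
tool_rot: [-3.14, -0.0, 1.386]
force: [0.2, -0.1, -5.0]
grip_width: 0.0204
finger_force: 81.7
clock: 35.9
position: [0.4828, -0.3655, 0.1394]
tool_rot: [3.141, 0.0, 1.386]
force: [-0.5, 0.4, -5.6]
grip_width: 0.0204
finger_force: 81.8
F,M [ 5.500e-02 -4.500e-02 -5.453e+00 -1.770e-01  4.400e-02  5.000e-03] sd [0.45 0.19 0.41 0.03 0.02 0.04] pos [ 0.4826 -0.3654  0.1391] t 36.15
```

```bash
python3 -m jog '[[[0,0,2,0,0,0,0],[0,0,2,0,0,0,0],[0,0,2,0,0,0,0],[0,0,2,0,0,0,0],[0,0,0,0,0,0,0]]]'
python3 -m jog '[[[0,0,1,0,0,0,0],[0,0,0,0,0,0,0]]]'
python3 -m jog '[[[0,0,1,0,0,0,0],[0,0,0,0,0,0,0]]]'
python3 -c "
from h import *
avgf(5)"
```

```text
clock: 36.65
position: [0.4824, -0.3653, 0.1305]
tool_rot: [-3.141, -0.0, 1.386]
force: [0.2, 0.5, -4.9]
grip_width: 0.02
finger_force: 81.8
clock: 36.85
position: [0.4825, -0.3654, 0.1298]
tool_rot: [-3.142, 0.0, 1.386]
force: [0.1, 0.0, -5.1]
grip_width: 0.0202
finger_force: 81.8
clock: 37.05
position: [0.4826, -0.3655, 0.1291]
tool_rot: [3.141, 0.0, 1.386]
force: [-0.7, -0.5, -2.4]
grip_width: 0.0205
finger_force: 82.2
F,M [-0.5   -1.134 -2.206 -0.15   0.026  0.031] sd [0.41 0.26 0.53 0.02 0.05 0.02] pos [ 0.4826 -0.3655  0.129 ] t 37.3
```

Contact. One more millimetre, then check.

```bash
python3 -m jog '[[[0,0,1,0,0,0,0],[0,0,0,0,0,0,0],[0,0,0,0,0,0,0]]]'
python3 -m jog '[[[0,0,0,0,0,0,0.28],[0,0,0,0,0,0,0.35],[0,0,0,0,0,0,0.6],[0,0,0,0,0,0,1],[0,0,0,0,0,0,1]]]' 20
python3 -m jog '[[[0,0,0,0,0,0,1],[0,0,0,0,0,0,1],[0,0,0,0,0,0,1],[0,0,0,0,0,0,1],[0,0,0,0,0,0,1]]]'
python3 -m jog '[[[0,0,-10,0,0,0,1],[0,0,-20,0,0,0,1],[0,0,-30,0,0,0,1],[0,0,-40,0,0,0,1],[0,0,-40,0,0,0,1]]]'
python3 -m jog '[[[0,40,-30,0,0,0,1],[0,40,-20,0,0,0,1],[0,-40,0,0,0,0,1],[0,-40,0,0,0,0,1],[0,0,0,0,0,0,1]]]'
python3 - <<'E'
from h import *
S=bot.grab_frame("side");T=bot.grab_frame("top")
for p in(S,T):
  for q in("handle","handle_bar","tray","hook_seat"):
    print(q,[(np.round(d["xyz"],3).tolist(),round(d["conf"],2)) for d in bot.spot_point(q,p)[:3]])
cv2.imwrite("pics/z9.png",np.hstack([cv2.resize(x,None,fx=2,fy=2,interpolation=cv2.INTER_CUBIC) for x in(S["img"][184:384,190:390],T["img"][130:330,270:470])])[:,:,::-1])
E
```

```text
clock: 37.6
position: [0.4827, -0.3655, 0.129]
tool_rot: [3.141, -0.0, 1.386]
force: [-3.9, 4.7, 18.7]
grip_width: 0.0207
finger_force: 85.1
clock: 38.1
position: [0.4826, -0.3653, 0.1278]
tool_rot: [-3.141, -0.0, 1.386]
force: [-0.6, 0.5, -0.2]
grip_width: 0.072
finger_force: 0.0
clock: 38.6
position: [0.4825, -0.3654, 0.1279]
tool_rot: [-3.142, 0.0, 1.386]
force: [1.0, -0.1, 0.1]
grip_width: 0.0855
finger_force: 0.0
clock: 39.1
position: [0.4822, -0.3653, 0.27]
tool_rot: [-3.141, 0.0, 1.385]
force: [0.6, -0.1, 0.5]
grip_width: 0.0856
finger_force: 0.0
clock: 39.6
position: [0.478, -0.3657, 0.3188]
tool_rot: [-3.14, -0.0, 1.382]
force: [0.7, -0.4, 0.2]
grip_width: 0.0851
finger_force: 0.0
handle [([0.495, -0.336, 0.004], 0.72), ([0.33, 0.383, 0.003], 0.61)]
handle_bar [([0.328, 0.38, 0.066], 0.96), ([0.482, -0.33, 0.065], 0.58)]
tray [([0.486, -0.333, -0.004], 0.68)]
hook_seat []
handle [([0.328, 0.385, -0.001], 0.97), ([0.49, -0.334, 0.004], 0.88), ([0.678, -0.341, 0.003], 0.73)]
handle_bar [([0.332, 0.381, 0.066], 0.83), ([0.488, -0.335, 0.071], 0.66)]
tray []
hook_seat [([0.525, -0.083, 0.181], 0.52)]
```

View pics/z9.png

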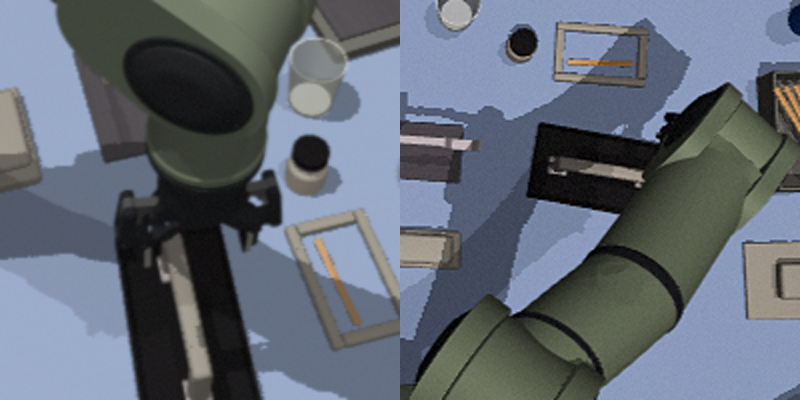

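The handle stands in the middle of the tray, at (185,320) in the left crop and (600,168) in the right. The gripper is clear and the hook is back up at 0.181 m. I'm handing in.

```bash
python3 -c "
from workcell import bot
print(bot.job_done())"
```

```text
the job is handed in; nothing more can be done
None
```

I weighed the long grey handle on the hook at about 5.3 N (roughly 0.54 kg), lifted it off slowly and stood it in the middle of the tray, then handed the job in at about 40 s; no verdict was returned.

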